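# Raise the telescopic reading lamp and hold it up

## Robot

A 7-joint arm with a two-finger parallel gripper is mounted at the origin on the work surface. World frame = base frame: x ahead of the robot, y to its left, z up, the work surface at z = 0. Lengths are in m, angles in degrees, forces in N, time in s.
With the tool pointing down it reaches from about 0.4 to 0.925 m from the base axis. Payload 4.1 kg.
Tool frame: the origin (TCP) lies at the very end of the fingers, on their centre line; the grasp point (between the pads) lies 19 mm behind it; z points along the fingers, y is the line along which they close (so a half turn about z gives the same grasp; the last joint's range is limited). The gripper opens to 85 mm and grips with 20 to 120 N. Pads are 22 mm wide; open, the fingers measure 114 mm over their backs; the gripper's body (76 mm by 85 mm) begins 54 mm behind the grasp point. The pads swing forward as they close: fully open they stand 13 mm farther back than shut.
Start: joints at [64.687, 22.827, 2.584, 88.041, -1.071, 69.15, -2.905], TCP at [0.219, -0.612, 0.205] pointing down, gripper open.
Joint ranges: [-161.44, 161.44], [-28.35, 127.94], [-78.24, 83.42], [0, 140.83], [-78.03, 258.03], [13.02, 114.36], [-168.23, 168.23]. Speed limits (degrees/s): [147.25, 147.25, 180, 180, 180, 180, 180].

## Interface

Orientations are given as a 3x3 rotation matrix whose columns are the frame's x, y, z axes.
In Python, from plant import bot gives the robot as it stands.
- The arm moves only by the tool jog_arm, never from a script. Its argument "series" is a list of rows, each an object with "jaw": the opening, from 0 (shut) to 1 (fully open); "linear": the shift along the tool's x, y, z each as a share of 0.4 m, from -1 to 1, a list of three; "roll": the turn about the tool's z as a share of 180 degrees, from -1 to 1. In form: [{"jaw": jaw, "linear": [x, y, z], "roll": roll}, ...]. A call has 1 to 5 rows; each row is the pose to reach, as a shift and turn from the pose commanded when the call began, along the tool's axes at that moment, turning the shorter way round; what a row does not reach only later rows make up. A row lasts 1/10 s, in which the tool goes at most 50 mm and 8.59 degrees, less where a joint would pass 70% of its speed; a pose out of reach is approached as far as the arm can. A call with a number of a shift or a turn outside -1 to 1 is refused whole. A call with a gripper value outside its range is refused whole. The fingers move at their own pace and stop on an object; "grip_force" is the grip in N (left out, the last holds). Time passes only in rows, so rows that repeat a pose let the fingers close. It gives the time, the measured TCP pose, the force, the opening and the grip force at its end, in the units of the state.
- bot.get_obs(): the state, without advancing time (a new reading comes with each control period).
- bot.snapshot(name): name is "scene" or "top"; returns the picture (420x560x3 uint8, red, green, blue); there is no depth.
- bot.get_calibration(name): a dict with "K" (3x3 intrinsics, pixels), "k1" (the pictures are not rectified: a ray, as slopes to the right and down, at radius r is drawn at 1 + k1 r^2 times it, then the intrinsics apply), "extrinsics" (4x4, takes a point from camera to world coordinates). Camera axes: x right, y up, looking along -z (the intrinsics and any distortion apply to the point x, -y, -z); pixel columns grow to the right and rows downward; lengths in m; the calibration is good to about 2 mm. A picture is of the moment at which its call begins. get_calibration takes no time and is no camera call.
- bot.finish_job(): hands the job in; it is judged then, once.
The state is a dict: "time": time; "q": joint angles; "joint_velocities": joint speeds; "tau": joint torques, N m; "tcp_pos": TCP position; "tool_rot": TCP orientation; "wrist_force": force on the tool from outside, world axes, zero at the start; "wrist_torque": the same for the moment, N m; "width": finger opening in m; "grip_force": force on a finger pad.
Only numpy, scipy, OpenCV 4.12 (cv2) and the standard library are available. Lean on these libraries where they do the work, as an engineer would, in place of code of your own. Each camera call takes 0.05 s, during which the arm holds its last target. There are 200 camera calls.

## Task

Swing the reading lamp's foot lever into the marked notch, the one between the two studs, to unlock the column, and let go of the lever there. Then squeeze the grip block on top of the lamp so that the button in its side is pressed, pull the column straight up past its first stop all the way to its second stop, and finish still holding the lamp fully raised by that block (it sinks back if let go). Leave the torch, tin and coaster where they are.

Things in the scene. Friction and masses are not known exactly. Their poses are not given: they have to be found in the camera images.
- lamp: Reading lamp, fixed to the cabinet top. Origin: under the foot's centre, on the vertical column axis. Foot: dark steel disc, 180 mm across, 22 high; fixed tube 26 mm across up to z = 125. x axis: the way the light bar points (22 mm wide, from 20 to 160 mm along x, z 127 to 139 with the column down); the foot lever is on the -x side
- notch (a point): Marked detent notch on the foot's top (z = 22 mm), 71 mm from the column axis: a groove between two low radial ridges, with a steel stud, 12 mm across and 9 high, 80 mm from the axis and 0.23 rad to each side. The lever arm belongs over it (lever at 0.95). A second notch, without studs, lies on the way at lever 0.50
- lever (a joint): Foot lever turning about the column axis, rad, 0 to 1.30, growing counter-clockwise from above; at q it points at angle (pi - 0.65 + q) from lamp x. Starts at 0 to 0.35. Clicks into the plain notch at 0.50 (pass it) and the marked one at 0.95; each ridge takes about 5 N at the peg. Stays where left. Unlocks the column only within 0.12 of 0.95
- lever_peg (a point): On the axis of the lever's upright black round peg, 16 mm in diameter, 115 mm from the column axis; the peg runs from z = 35 to 95 mm, this point is at z = 68 mm
- grip (a point): Centre of the black grip block on top of the column, which rises with it: z = 152 mm when down, 252 mm at the second stop. Block: 44 mm along lamp x, 34 mm along lamp y, 50 mm high (z = 126 to 176 mm when down), clear above; the light bar leaves its +x face low down
- button (a joint): Grey telescope button, 28 mm wide, 32 high, in the block's -y face (lamp frame), 1 mm above grip; m: 0 out (6 mm proud: 40 mm over block and button), 0.005 in (35 mm). Spring 3 to 7 N. Fingers closing along lamp y at grip press it. Unless in by 0.0035, a catch keeps the column from rising at 0 and at the first stop
- column (a joint): Column extension, straight up, m: 0 down (start), 0.050 first stop, 0.100 second stop (solid end). Moving part about 0.36 kg, 1 N friction; sinks back if let go, nothing catches it at the second stop. A click from 0.037 to 0.049 takes about 10 N extra even with the button in. Locked unless the lever is in the marked notch
- organiser: Walnut remote organiser, fixed, with two black remotes in its three slots: 110 x 150 mm, up to 193 mm high with the remotes; origin under its centre. Bystander
- torch: Yellow plastic torch lying along its x axis, 155 mm long, 50 mm high; origin under its middle. Loose bystander
- tin: White round screw-top tin, closed, 63 mm across, 46 mm high; origin under its centre. Loose bystander
- coaster: Round stainless steel coaster, 96 mm across, 6 mm high; origin under its centre. Loose bystander

How it is judged:
By the outcome, as a careful person would: the job done as asked, in the order asked, and still so for the second after the job is handed in, while the arm keeps its last pose, push and grip.
It also fails if it takes over 48 s, if anything falls off the work surface, if the arm or the gripper's body presses on something with over 40 N, if the wrist force passes 120 N, or if a joint passes its speed limit or range.

## Working session

There is one attempt and no reset: what is moved stays moved. The work goes in short steps, Python scripts to look and compute and a tool call to move; the robot and the scene stay as the last step left them, time stands still between calls to the robot, and variables do not carry over. Pictures are saved under pics/ and viewed, at most 10 in all, crops included, and the job is handed in when it is done.

Besides the shell and the picture viewer there is one more tool, called after "Emit:" as name(argument=value, ...), one argument or row to a line, values as JSON. jog_arm: Moves the arm, as the interface text tells. Shift numbers are shares of 0.4 m and turn numbers shares of 180 degrees, none past 1 either way. Its arguments: {"type":"object","properties":{"series":{"type":"array","items":{"type":"object","properties":{"jaw":{"type":"number"},"linear":{"type":"array","items":{"type":"number","minimum":-1,"maximum":1}},"roll":{"type":"number","minimum":-1,"maximum":1}}}},"grip_force":{"type":"number"}},"required":["series"]}

```bash
mkdir -p pics; python3 - <<'E'
from plant import bot
import cv2,numpy as np
for n in("scene","top"):
    im=bot.snapshot(n); cv2.imwrite(f"pics/{n}0.png",im[:,:,::-1]); c=bot.get_calibration(n); print(n,c["K"],c["k1"],np.round(c["extrinsics"],3))
o=bot.get_obs(); print(o["time"],o["tcp_pos"],o["tool_rot"],o["wrist_force"],o["width"])
E
```

```text
scene [[406.75586637   0.         287.21040868]
 [  0.         406.75586637 209.203408  ]
 [  0.           0.           1.        ]] 0.033049122283335015 [[ 0.294 -0.775  0.56   1.172]
 [ 0.956  0.241 -0.169 -0.177]
 [-0.004  0.585  0.811  1.033]
 [ 0.     0.     0.     1.   ]]
top [[518.10619605   0.         282.97059387]
 [  0.         518.10619605 206.83030473]
 [  0.           0.           1.        ]] -0.1468281815405366 [[ 0.011  0.983 -0.182  0.266]
 [-1.     0.01  -0.006  0.012]
 [-0.004  0.182  0.983  1.522]
 [ 0.     0.     0.     1.   ]]
0.1 [ 0.21830356 -0.61157491  0.20447291] [[ 9.41789594e-01  3.36202127e-01 -7.00744540e-04]
 [ 3.36202841e-01 -9.41788156e-01  1.64896123e-03]
 [-1.05568636e-04 -1.78856683e-03 -9.99998395e-01]] [ 0.09837998  1.21698385 -0.11418555] 0.08536413955622878
```

View pics/scene0.png

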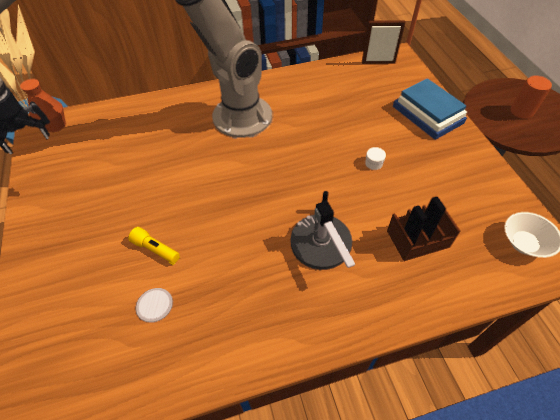

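View pics/top0.png

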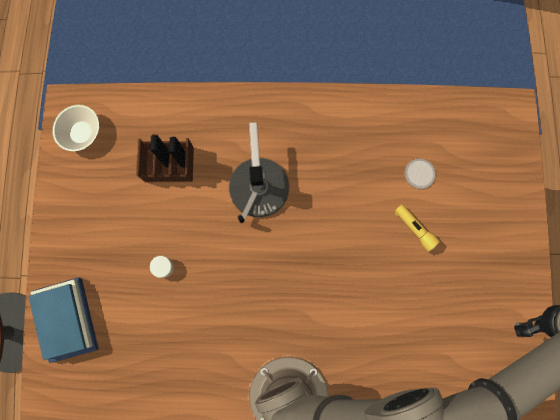

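The scene view has the lamp foot at about (321,242) with the bar to (350,262). In the top view the foot is at (259,188), the bar tip at (254,124) and the peg at (241,219). I'll zoom in on both.

```bash
cat >h.py <<'E'
from plant import bot
import cv2,numpy as np
def ray(n,u,v):
    c=bot.get_calibration(n);K=c["K"];E=c["extrinsics"]
    d=np.array([(u-K[0][2])/K[0][0],(v-K[1][2])/K[1][1]]);s=d.copy()
    for _ in range(20): s=d/(1+c["k1"]*(s@s))
    return E[:3,3],E[:3,:3]@np.array([s[0],-s[1],-1])
def plane(n,u,v,z):
    o,d=ray(n,u,v);return o+d*(z-o[2])/d[2]
def tri(a,b):
    (o,d),(p,e)=ray("scene",*a),ray("top",*b)
    t=np.linalg.lstsq(np.c_[d,-e],p-o,rcond=None)[0]
    x,y=o+d*t[0],p+e*t[1];return (x+y)/2,np.linalg.norm(x-y)
def proj(n,P):
    c=bot.get_calibration(n);E=c["extrinsics"];K=c["K"]
    q=E[:3,:3].T@(np.array(P)-E[:3,3]);s=np.array([q[0],-q[1]])/-q[2];s=s*(1+c["k1"]*(s@s))
    return s[0]*K[0][0]+K[0][2],s[1]*K[1][1]+K[1][2]
E
python3 - <<'E'
import cv2,numpy as np
s=cv2.imread("pics/scene0.png")[180:280,270:370];t=cv2.imread("pics/top0.png")[115:235,205:305]
s=cv2.resize(s,None,fx=4,fy=4,interpolation=cv2.INTER_CUBIC);t=cv2.resize(t,None,fx=4,fy=4,interpolation=cv2.INTER_CUBIC)
o=np.zeros((480,800,3),np.uint8);o[:400,:400]=s;o[:480,400:]=t
cv2.imwrite("pics/crop0.png",o)
E
```

```text
(no output)
```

View pics/crop0.png

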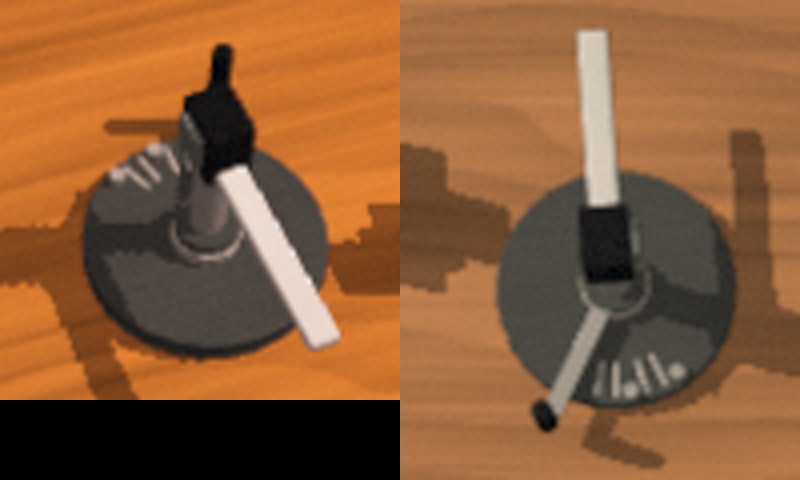

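The crop shows the foot centre at about top (259.4,187.5), the bar end at (253,123) and the peg top at about (240.5,218). The studs are at (262.5,212.5) and (274.3,207.5), and the button face is on the image-right side.

```bash
python3 - <<'E'
from h import *
im=cv2.imread("pics/top0.png");hsv=cv2.cvtColor(im,cv2.COLOR_BGR2HSV)
roi=np.zeros(im.shape[:2],np.uint8);roi[110:240,200:310]=1
# foot disc: fit ellipse through hull of low-saturation dark pixels
m=((hsv[...,1]<75)&(hsv[...,2]<110)&(roi>0)).astype(np.uint8)
m=cv2.morphologyEx(m,cv2.MORPH_OPEN,np.ones((9,9)))
c=max(cv2.findContours(m,0,1)[0],key=cv2.contourArea);h=cv2.convexHull(c);e=cv2.fitEllipse(h);print("ell",e)
# bar
b=((hsv[...,1]<60)&(hsv[...,2]>170)&(roi>0)).astype(np.uint8);b[170:]=0
c=max(cv2.findContours(b,0,1)[0],key=cv2.contourArea);r=cv2.minAreaRect(c);bx=cv2.boxPoints(r);print("bar",r)
P=np.array([plane("top",*p,.139)[:2] for p in bx]);P=P[np.argsort(P[:,0])]
lo,hi=P[:2].mean(0),P[2:].mean(0);d=(hi-lo);L=np.linalg.norm(d);d/=L;yaw=np.arctan2(d[1],d[0])
print("bar ends",lo,hi,L,"yaw",np.degrees(yaw),"axis from bar tip",hi-.160*d)
for z in(.011,.022):print("foot centre",plane("top",*e[0],z))
S=[plane("top",*p,.031)[:2] for p in((262.5,212.5),(274.3,207.5))];print("studs",S,np.linalg.norm(S[0]-S[1]))
mid=(S[0]+S[1])/2;print("mid",mid)
print("peg top",plane("top",240.8,216.5,.095), "scene peg",plane("scene",325.6,193,.095))
for C in (plane("top",*e[0],.020)[:2],hi-.160*d):
    v=C-mid;print("C",C,"yaw from studs",np.degrees(np.arctan2(v[1],v[0])-(.95-.65)),"r",np.linalg.norm(v))
    w=plane("top",240.8,216.5,.095)[:2]-C;print(" peg r",np.linalg.norm(w),"ang",np.degrees(np.arctan2(w[1],w[0])))
E
```

```text
ell ((258.7575378417969, 186.15951538085938), (54.37046813964844, 60.00868606567383), 91.33480834960938)
bar ((253.9396514892578, 143.97415161132812), (42.33857727050781, 7.516418933868408), 86.633544921875)
bar ends [0.63873448 0.09844914] [0.76172801 0.10822651] 0.12338154423070369 yaw 4.54517062031511 axis from bar tip [0.60223118 0.09554731]
foot centre [0.60822396 0.0943133  0.011     ]
foot centre [0.60573421 0.09371625 0.022     ]
studs [array([0.52493949, 0.08073596]), array([0.5401454 , 0.04645786])] 0.037499432928023345
mid [0.53254244 0.06359691]
peg top [0.50185361 0.13830014 0.095     ] scene peg [0.50246546 0.14193263 0.095     ]
C [0.6061869 0.0938248] yaw from studs 5.127314581318253 r 0.07960672777607833
 peg r 0.11341732533148183 ang 156.9123516205425
C [0.60223118 0.09554731] yaw from studs 7.441435925705444 r 0.07666386260537965
 peg r 0.10910298338139321 ang 156.92986518053738
```

Emit:
jog_arm(
  series=[
    {"jaw": 1,"linear": [0.08,-0.095,0],"roll": 0.04},
    {"jaw": 1,"linear": [0.16,-0.19,0],"roll": 0.081},
    {"jaw": 1,"linear": [0.24,-0.285,0],"roll": 0.081},
    {"jaw": 1,"linear": [0.32,-0.38,0],"roll": 0.081},
    {"jaw": 1,"linear": [0.405,-0.476,0],"roll": 0.081},
  ],
  grip_force=30,
)

```text
time: 0.6
tcp_pos: [0.3067, -0.3774, 0.205]
tool_rot: [[0.996, 0.088, -0.0], [0.088, -0.996, 0.0], [-0.0, -0.0, -1.0]]
wrist_force: [1.0, -0.2, 0.3]
width: 0.0854
grip_force: 0.0
```

```bash
cat >>h.py <<'E'
def togo(T,yaw=5.):
    "tool-axis shares from present measured pose to TCP target T, roll share to tool-x yaw"
    o=bot.get_obs();R=np.array(o["tool_rot"]);d=R.T@(np.array(T)-o["tcp_pos"])
    y=np.degrees(np.arctan2(R[1,0],R[0,0]));print("t",round(o["time"],2),"tcp",np.round(o["tcp_pos"],4),"yaw",round(y,2),"F",np.round(o["wrist_force"],1),"w",round(o["width"],4),"lin",np.round(d/.4,4),"roll",round((y-yaw)/180,4))
E
python3 - <<'E'
from h import *
togo((.502,.140,.2))
for p in((250.5,166.75),(262,166.75),(256.25,166.75)):print(plane("top",*p,.176))
E
```

```text
t 0.6 tcp [ 0.3067 -0.3774  0.205 ] yaw 5.05 F [ 1.  -0.2  0.3] w 0.0854 lin [ 0.6002 -1.2456  0.0128] roll 0.0003
[0.62409851 0.10863144 0.176     ]
[0.62436625 0.07772833 0.176     ]
[0.62423039 0.0931752  0.176     ]
```

Emit:
jog_arm(
  series=[
    {"jaw": 1,"linear": [0.05,-0.11,0],"roll": 0},
    {"jaw": 1,"linear": [0.1,-0.22,0],"roll": 0},
    {"jaw": 1,"linear": [0.15,-0.33,0],"roll": 0},
    {"jaw": 1,"linear": [0.2,-0.44,0],"roll": 0},
    {"jaw": 1,"linear": [0.25,-0.55,0],"roll": 0},
  ],
)

```text
time: 1.1
tcp_pos: [0.3868, -0.1497, 0.2053]
tool_rot: [[0.996, 0.088, 0.0], [0.088, -0.996, -0.0], [0.0, 0.0, -1.0]]
wrist_force: [1.8, -0.7, 0.7]
width: 0.0856
grip_force: 0.0
```

Emit:
jog_arm(
  series=[
    {"jaw": 1,"linear": [0.05,-0.11,0],"roll": 0},
    {"jaw": 1,"linear": [0.1,-0.22,0],"roll": 0},
    {"jaw": 1,"linear": [0.15,-0.33,0],"roll": 0},
    {"jaw": 1,"linear": [0.2,-0.44,0],"roll": 0},
    {"jaw": 1,"linear": [0.25,-0.55,0],"roll": 0},
  ],
)

```text
time: 1.6
tcp_pos: [0.467, 0.078, 0.2053]
tool_rot: [[0.996, 0.088, 0.0], [0.088, -0.996, -0.001], [0.0, 0.001, -1.0]]
wrist_force: [0.5, -1.7, 0.3]
width: 0.0853
grip_force: 0.0
```

```bash
python3 - <<'E'
from h import *
togo((.501,.140,.15))
E
```

```text
t 1.6 tcp [0.467  0.078  0.2053] yaw 5.05 F [ 0.5 -1.7  0.3] w 0.0853 lin [ 0.0982 -0.147   0.1382] roll 0.0003
```

Emit:
jog_arm(
  series=[
    {"jaw": 1,"linear": [0.05,-0.07,0],"roll": 0},
    {"jaw": 1,"linear": [0.098,-0.147,0.04],"roll": 0},
    {"jaw": 1,"linear": [0.098,-0.147,0.138],"roll": 0},
    {"jaw": 1,"linear": [0.098,-0.147,0.138],"roll": 0},
  ],
)

```text
time: 2.0
tcp_pos: [0.4968, 0.1379, 0.1455]
tool_rot: [[0.996, 0.091, -0.01], [0.091, -0.996, -0.002], [-0.011, 0.001, -1.0]]
wrist_force: [-1.2, -1.6, -0.5]
width: 0.0856
grip_force: 0.0
```

```bash
python3 - <<'E'
from h import *
togo((.501,.140,.049))
a=bot.snapshot("scene")[140:290,240:390,::-1];b=bot.snapshot("top")[120:270,180:330,::-1]
cv2.imwrite("pics/c1.png",np.hstack([cv2.resize(i,(400,400),interpolation=2) for i in(a,b)]))
for n in("scene","top"):print(proj(n,(.501,.14,.068)),proj(n,bot.get_obs()["tcp_pos"]))
E
```

```text
t 2.0 tcp [0.4968 0.1379 0.1455] yaw 5.21 F [-1.2 -1.6 -0.5] w 0.0856 lin [ 0.0136 -0.0046  0.2412] roll 0.0012
(np.float64(324.1606211894929), np.float64(198.37369116107777)) (np.float64(325.26728320385894), np.float64(180.73547304738335))
(np.float64(240.9927092930389), np.float64(218.34360891053802)) (np.float64(239.34407086136034), np.float64(213.81847262306442))
```

View pics/c1.png

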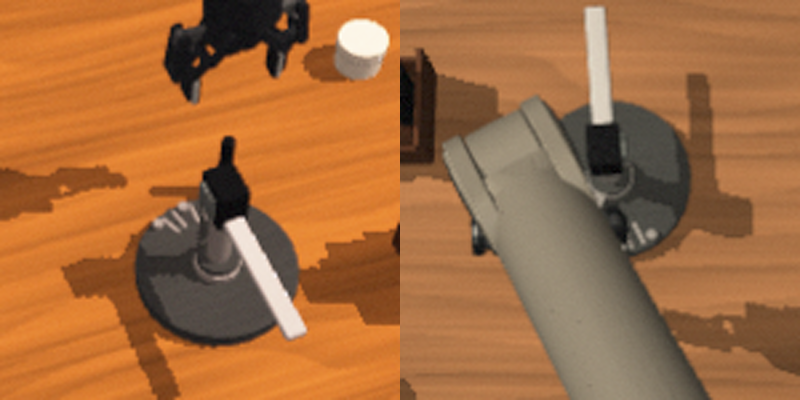

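The fingers straddle the peg in the scene view: tips at about crop (193,95) and (275,70), peg at (228,150). The way down is clear, so I'll descend and close.

Emit:
jog_arm(
  series=[
    {"jaw": 1,"linear": [0.01,-0.004,0.08],"roll": 0},
    {"jaw": 1,"linear": [0.01,-0.004,0.16],"roll": 0},
    {"jaw": 1,"linear": [0.01,-0.004,0.235],"roll": 0},
    {"jaw": 1,"linear": [0.01,-0.004,0.235],"roll": 0},
    {"jaw": 1,"linear": [0.01,-0.004,0.235],"roll": 0},
  ],
)

```text
time: 2.6
tcp_pos: [0.5059, 0.1399, 0.0579]
tool_rot: [[0.996, 0.087, 0.002], [0.087, -0.996, 0.0], [0.002, 0.0, -1.0]]
wrist_force: [-0.3, 0.3, 0.7]
width: 0.0851
grip_force: 0.0
```

Emit:
jog_arm(
  series=[
    {"jaw": 0,"linear": [0,0,0],"roll": 0},
    {"jaw": 0,"linear": [0,0,0],"roll": 0},
    {"jaw": 0,"linear": [0,0,0],"roll": 0},
    {"jaw": 0,"linear": [0,0,0],"roll": 0},
    {"jaw": 0,"linear": [0,0,0],"roll": 0},
  ],
  grip_force=25,
)

```text
time: 3.1
tcp_pos: [0.5048, 0.1404, 0.0566]
tool_rot: [[0.996, 0.088, 0.0], [0.088, -0.996, -0.0], [0.0, 0.0, -1.0]]
wrist_force: [-0.6, 0.1, 4.0]
width: 0.0149
grip_force: 24.6
```

```bash
python3 - <<'E'
from h import *
togo((.501,.140,.049))
a=bot.snapshot("scene")[140:290,240:390,::-1]
cv2.imwrite("pics/c2.png",cv2.resize(a,(450,450),interpolation=2))
E
```

```text
t 3.1 tcp [0.5048 0.1404 0.0566] yaw 5.06 F [-0.6  0.1  4. ] w 0.0149 lin [-0.0096  0.0001  0.0189] roll 0.0004
```

View pics/c2.png

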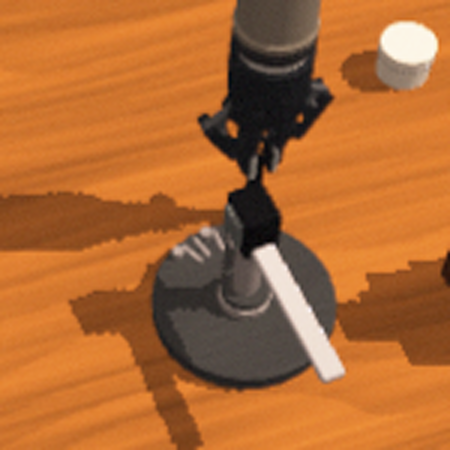

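The fingers hold the peg: width is 14.9 mm, and in the crop it sits between the pads at about (258,178). Now I'll swing it along the arc.

Emit:
jog_arm(
  series=[
    {"jaw": 0,"linear": [-0.0104,0.0206,0],"roll": 0},
    {"jaw": 0,"linear": [-0.019,0.042,0],"roll": 0},
    {"jaw": 0,"linear": [-0.026,0.064,0],"roll": 0},
    {"jaw": 0,"linear": [-0.0311,0.0865,0],"roll": 0},
    {"jaw": 0,"linear": [-0.0345,0.1093,0],"roll": 0},
  ],
)

```text
time: 3.65
tcp_pos: [0.493, 0.0958, 0.0564]
tool_rot: [[0.996, 0.089, -0.003], [0.089, -0.996, 0.001], [-0.002, -0.001, -1.0]]
wrist_force: [-5.6, 8.9, 7.8]
width: 0.0148
grip_force: 25.6
```

Emit:
jog_arm(
  series=[
    {"jaw": 0,"linear": [-0.0015,0.023,0],"roll": 0},
    {"jaw": 0,"linear": [-0.001,0.046,0],"roll": 0},
    {"jaw": 0,"linear": [0.001,0.069,0],"roll": 0},
    {"jaw": 0,"linear": [0.005,0.0918,0],"roll": 0},
    {"jaw": 0,"linear": [0.011,0.1141,0],"roll": 0},
  ],
)

```text
time: 4.15
tcp_pos: [0.5018, 0.0493, 0.0561]
tool_rot: [[0.996, 0.089, -0.002], [0.089, -0.996, -0.001], [-0.002, 0.001, -1.0]]
wrist_force: [-1.8, 0.7, 4.1]
width: 0.0141
grip_force: 25.7
```

Emit:
jog_arm(
  series=[
    {"jaw": 0,"linear": [0,0,0],"roll": 0},
    {"jaw": 0,"linear": [0,0,0],"roll": 0},
  ],
)

```text
time: 4.35
tcp_pos: [0.502, 0.0489, 0.0561]
tool_rot: [[0.996, 0.087, -0.002], [0.087, -0.996, -0.002], [-0.002, 0.002, -1.0]]
wrist_force: [-2.7, 0.1, 6.0]
width: 0.0149
grip_force: 25.9
```

```bash
python3 - <<'E'
from h import *
togo((.4965,.0505,.0566))
E
```

```text
t 4.35 tcp [0.502  0.0489 0.0561] yaw 4.99 F [-2.7  0.1  6. ] w 0.0149 lin [-0.0134 -0.0051 -0.0012] roll -0.0001
```

Emit:
jog_arm(
  series=[
    {"jaw": 1,"linear": [0,0,0],"roll": 0},
    {"jaw": 1,"linear": [0,0,0],"roll": 0},
    {"jaw": 1,"linear": [0,0,0],"roll": 0},
    {"jaw": 1,"linear": [0,0,0],"roll": 0},
    {"jaw": 1,"linear": [0,0,0],"roll": 0},
  ],
)

```text
time: 4.85
tcp_pos: [0.5032, 0.0504, 0.0561]
tool_rot: [[0.996, 0.088, -0.0], [0.088, -0.996, -0.0], [-0.0, 0.0, -1.0]]
wrist_force: [0.8, 0.0, 0.7]
width: 0.0844
grip_force: 0.0
```

Emit:
jog_arm(
  series=[
    {"jaw": 1,"linear": [0,0,-0.1],"roll": 0},
    {"jaw": 1,"linear": [0,0,-0.22],"roll": 0},
    {"jaw": 1,"linear": [0,0,-0.34],"roll": 0},
    {"jaw": 1,"linear": [0,0,-0.46],"roll": 0},
    {"jaw": 1,"linear": [0,0.05,-0.5],"roll": 0},
  ],
)

```text
time: 5.35
tcp_pos: [0.5076, 0.0343, 0.262]
tool_rot: [[0.996, 0.094, 0.01], [0.094, -0.996, 0.002], [0.01, -0.001, -1.0]]
wrist_force: [0.6, 0.1, 0.1]
width: 0.0852
grip_force: 0.0
```

Emit:
jog_arm(
  series=[
    {"jaw": 1,"linear": [0,0.11,0],"roll": 0},
    {"jaw": 1,"linear": [0,0.22,0],"roll": 0},
    {"jaw": 1,"linear": [0,0.33,0],"roll": 0},
    {"jaw": 1,"linear": [0,0.44,0],"roll": 0},
  ],
)

```text
time: 5.75
tcp_pos: [0.5204, -0.1465, 0.2564]
tool_rot: [[0.996, 0.089, 0.0], [0.089, -0.996, -0.001], [0.0, 0.001, -1.0]]
wrist_force: [1.7, 0.2, 0.2]
width: 0.0852
grip_force: 0.0
```

```bash
python3 - <<'E'
from h import *
togo((.603,.0935,.25))
a=bot.snapshot("scene");b=bot.snapshot("top")
cv2.imwrite("pics/s3.png",a[:,:,::-1]);cv2.imwrite("pics/t3.png",b[:,:,::-1])
a=a[180:280,270:370,::-1];b=b[125:225,205:305,::-1]
cv2.imwrite("pics/c3.png",np.hstack([cv2.resize(i,(400,400),interpolation=2) for i in(a,b)]))
E
```

```text
t 5.75 tcp [ 0.5204 -0.1465  0.2564] yaw 5.08 F [1.7 0.2 0.2] w 0.0852 lin [ 0.2588 -0.5792  0.0157] roll 0.0004
```

View pics/c3.png

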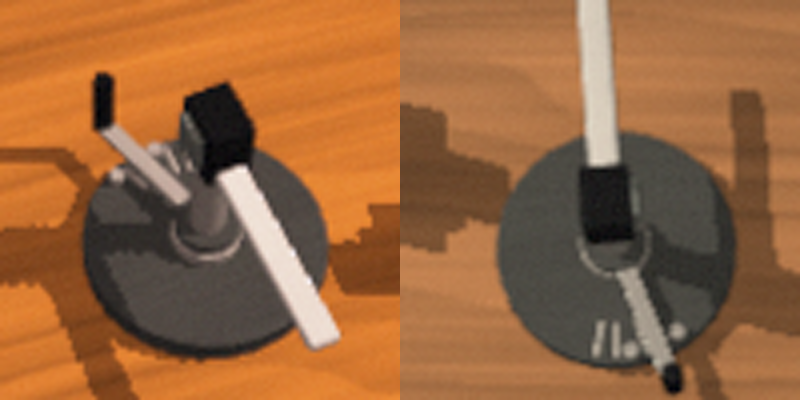

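```bash
python3 - <<'E'
from h import *
C=np.array([.603,.0935])
w=plane("top",273,218.5,.095)[:2];print("peg",w,np.linalg.norm(w-C),np.degrees(np.arctan2(*(w-C)[::-1]))%360)
print("scene peg",plane("scene",296,199,.095))
im=cv2.imread("pics/t3.png");m=(im.max(2)<40).astype(np.uint8);m[:155]=0;m[195:]=0;m[:,:235]=0;m[:,280:]=0
c=max(cv2.findContours(m,0,2)[0],key=cv2.contourArea);bb=cv2.boundingRect(c);print("top block bb",bb)
x0,y0,w_,h_=bb
for u in(x0-.5,x0+w_-.5):print("far",plane("top",u,y0-.5,.176)[:2],"near low",plane("top",u,y0+h_-.5,.126)[:2])
for P in((.603,.0935,.176),(.603,.0935,.152)):print(proj("scene",P),proj("top",P))
a=np.radians(5);R=np.array([[np.cos(a),-np.sin(a)],[np.sin(a),np.cos(a)]])
for n,(u,v) in{"-22,-17":(182,97),"-22,17":(228,83),"22,17":(254,122)}.items():
    print(n,plane("scene",270+u/4,180+v/4,.176)[:2]-R@np.array(eval(n))/1000)
E
```

```text
peg [0.49714789 0.04818525] 0.1151438057223288 203.17552006588363
scene peg [0.49773818 0.05257372 0.095     ]
top block bb (250, 167, 14, 19)
far [0.62476984 0.11133733] near low [0.5838236  0.11372433]
far [0.62509588 0.07371295] near low [0.58418742 0.07499569]
(np.float64(323.75420366102884), np.float64(207.21742835367567)) (np.float64(255.95954536610336), np.float64(174.4246277743838))
(np.float64(323.1310792117405), np.float64(212.5437545830586)) (np.float64(256.44388670872087), np.float64(176.57108399043352))
-22,-17 [0.60799135 0.09503774]
-22,17 [0.60911958 0.09388515]
22,17 [0.59992298 0.09509557]
```

The lever lies over the marked notch between the studs: peg at top (273,218.5), radius 115 mm, q ≈ 0.96. Block centre is about (0.604, 0.0935). Next I'll go above the block.

Emit:
jog_arm(
  series=[
    {"jaw": 1,"linear": [0.05,-0.11,0],"roll": 0},
    {"jaw": 1,"linear": [0.1,-0.22,0],"roll": 0},
    {"jaw": 1,"linear": [0.15,-0.33,0],"roll": 0},
    {"jaw": 1,"linear": [0.2,-0.44,0],"roll": 0},
    {"jaw": 1,"linear": [0.24,-0.54,0],"roll": 0},
  ],
)

```text
time: 6.35
tcp_pos: [0.5973, 0.0819, 0.2562]
tool_rot: [[0.996, 0.09, 0.0], [0.09, -0.996, 0.001], [0.0, -0.001, -1.0]]
wrist_force: [0.2, -0.2, 0.0]
width: 0.0853
grip_force: 0.0
```

Emit:
jog_arm(
  series=[
    {"jaw": 1,"linear": [0.018,-0.035,0],"roll": 0},
    {"jaw": 1,"linear": [0.018,-0.035,0.03],"roll": 0},
    {"jaw": 1,"linear": [0.018,-0.035,0.03],"roll": 0},
    {"jaw": 1,"linear": [0.018,-0.035,0.03],"roll": 0},
  ],
)

```text
time: 6.75
tcp_pos: [0.6024, 0.0902, 0.2431]
tool_rot: [[0.996, 0.084, -0.002], [0.084, -0.996, -0.002], [-0.002, 0.002, -1.0]]
wrist_force: [0.9, 0.3, 0.4]
width: 0.0856
grip_force: 0.0
```

```bash
python3 - <<'E'
from h import *
togo((.604,.0935,.131))
E
```

```text
t 6.75 tcp [0.6024 0.0902 0.2431] yaw 4.85 F [0.9 0.3 0.4] w 0.0856 lin [ 0.0052 -0.0085  0.2803] roll -0.0009
```

Emit:
jog_arm(
  series=[
    {"jaw": 1,"linear": [0.003,-0.006,0.07],"roll": 0},
    {"jaw": 1,"linear": [0.003,-0.006,0.14],"roll": 0},
    {"jaw": 1,"linear": [0.003,-0.006,0.21],"roll": 0},
    {"jaw": 1,"linear": [0.003,-0.006,0.28],"roll": 0},
    {"jaw": 1,"linear": [0.003,-0.006,0.28],"roll": 0},
  ],
)

```text
time: 7.25
tcp_pos: [0.6009, 0.0923, 0.1284]
tool_rot: [[0.996, 0.085, -0.008], [0.085, -0.996, -0.003], [-0.008, 0.002, -1.0]]
wrist_force: [-0.6, 0.4, -0.8]
width: 0.0854
grip_force: 0.0
```

Emit:
jog_arm(
  series=[
    {"jaw": 0,"linear": [0,0,0],"roll": 0},
    {"jaw": 0,"linear": [0,0,0],"roll": 0},
    {"jaw": 0,"linear": [0,0,0],"roll": 0},
    {"jaw": 0,"linear": [0,0,0],"roll": 0},
    {"jaw": 0,"linear": [0,0,0],"roll": 0},
  ],
  grip_force=60,
)

```text
time: 7.75
tcp_pos: [0.6057, 0.0932, 0.1346]
tool_rot: [[0.996, 0.087, 0.004], [0.087, -0.996, -0.004], [0.003, 0.004, -1.0]]
wrist_force: [-0.3, -4.3, 7.3]
width: 0.0324
grip_force: 61.0
```

```bash
python3 - <<'E'
from h import *
togo((.604,.0935,.131))
E
```

```text
t 7.75 tcp [0.6057 0.0932 0.1346] yaw 4.98 F [-0.3 -4.3  7.3] w 0.0324 lin [-0.0043 -0.0011  0.009 ] roll -0.0001
```

Gripped at 32 mm with the pads compressed, so the button is in. Lifting.

Emit:
jog_arm(
  series=[
    {"jaw": 0,"linear": [0,0,-0.025],"roll": 0},
    {"jaw": 0,"linear": [0,0,-0.05],"roll": 0},
    {"jaw": 0,"linear": [0,0,-0.075],"roll": 0},
    {"jaw": 0,"linear": [0,0,-0.1],"roll": 0},
    {"jaw": 0,"linear": [0,0,-0.125],"roll": 0},
  ],
)

```text
time: 8.25
tcp_pos: [0.6057, 0.0932, 0.1823]
tool_rot: [[0.996, 0.087, 0.003], [0.087, -0.996, -0.003], [0.003, 0.003, -1.0]]
wrist_force: [3.7, -3.5, -1.5]
width: 0.0325
grip_force: 64.1
```

Emit:
jog_arm(
  series=[
    {"jaw": 0,"linear": [0,0,-0.025],"roll": 0},
    {"jaw": 0,"linear": [0,0,-0.05],"roll": 0},
    {"jaw": 0,"linear": [0,0,-0.075],"roll": 0},
    {"jaw": 0,"linear": [0,0,-0.095],"roll": 0},
    {"jaw": 0,"linear": [0,0,-0.11],"roll": 0},
  ],
)

```text
time: 8.75
tcp_pos: [0.6056, 0.0932, 0.2267]
tool_rot: [[0.996, 0.087, 0.004], [0.087, -0.996, -0.003], [0.003, 0.004, -1.0]]
wrist_force: [4.5, -3.0, -5.2]
width: 0.0326
grip_force: 63.7
```

Emit:
jog_arm(
  series=[
    {"jaw": 0,"linear": [0,0,-0.005],"roll": 0},
    {"jaw": 0,"linear": [0,0,-0.01],"roll": 0},
    {"jaw": 0,"linear": [0,0,-0.015],"roll": 0},
    {"jaw": 0,"linear": [0,0,-0.015],"roll": 0},
  ],
)

```text
time: 9.15
tcp_pos: [0.6057, 0.0932, 0.2326]
tool_rot: [[0.996, 0.087, 0.004], [0.087, -0.996, -0.003], [0.003, 0.004, -1.0]]
wrist_force: [3.1, -4.3, -2.7]
width: 0.0326
grip_force: 63.9
```

Emit:
jog_arm(
  series=[
    {"jaw": 0,"linear": [0,0,-0.005],"roll": 0},
    {"jaw": 0,"linear": [0,0,-0.01],"roll": 0},
    {"jaw": 0,"linear": [0,0,-0.01],"roll": 0},
  ],
)

```text
time: 9.45
tcp_pos: [0.6056, 0.0932, 0.2348]
tool_rot: [[0.996, 0.087, 0.003], [0.087, -0.996, -0.003], [0.003, 0.003, -1.0]]
wrist_force: [6.3, -2.7, -9.3]
width: 0.0325
grip_force: 63.1
```

Emit:
jog_arm(
  series=[
    {"jaw": 0,"linear": [0,0,-0.003],"roll": 0},
    {"jaw": 0,"linear": [0,0,-0.005],"roll": 0},
    {"jaw": 0,"linear": [0,0,-0.005],"roll": 0},
  ],
)

```text
time: 9.75
tcp_pos: [0.6055, 0.0932, 0.2349]
tool_rot: [[0.996, 0.087, 0.002], [0.087, -0.996, -0.003], [0.001, 0.003, -1.0]]
wrist_force: [9.5, -1.1, -16.8]
width: 0.0321
grip_force: 62.2
```

```bash
python3 - <<'E'
from h import *
togo((.604,.0935,.235))
a=bot.snapshot("scene")[100:300,220:420,::-1];b=bot.snapshot("top")[60:260,150:350,::-1]
cv2.imwrite("pics/c4.png",np.hstack([cv2.resize(i,(400,400),interpolation=2) for i in(a,b)]))
c,s=np.cos(.087),np.sin(.087)
for n in("scene","top"):
  for z in(.139,.239):print(n,z,proj(n,(.604+.16*c,.0935+.16*s,z)))
E
```

```text
t 9.75 tcp [0.6055 0.0932 0.2349] yaw 5.0 F [  9.5  -1.1 -16.8] w 0.0321 lin [-0.0037 -0.0011 -0.0004] roll -0.0
scene 0.139 (np.float64(350.51461454799244), np.float64(265.050654150788))
scene 0.239 (np.float64(355.89624607489264), np.float64(244.1065104198436))
top 0.139 (np.float64(253.00301388905808), np.float64(122.28190964598542))
top 0.239 (np.float64(250.72173902015837), np.float64(109.32549605023097))
```

View pics/c4.png

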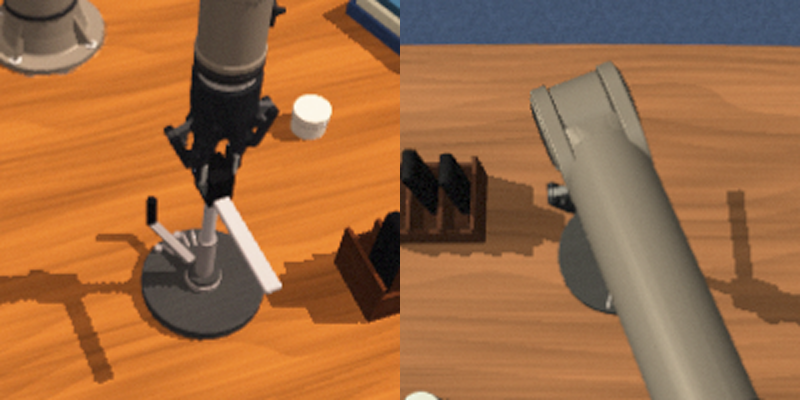

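The column is fully raised: the bar tip is at scene (356,245), against a predicted (355.9,244.1) for 100 mm. Z stopped rising while the pull grew to 17 N, and the lever is still in the notch.

```bash
python3 -c "
from plant import bot
print(bot.finish_job())"
```

```text
the job is handed in; nothing more can be done
None
```

The job is handed in: the lever was released in the marked notch, and the arm was still holding the lamp by its grip block at the second stop at about 10 s on the robot's clock, with the torch, tin and coaster left alone; no verdict came back.

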